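# Make up the water and soil sampling kits

### The arm

A 7-joint arm with a two-finger parallel gripper is mounted at the origin on a cart in front of the work surface, level with it; the furniture and walls round the work are solid. World frame = base frame: x ahead of the robot, y to its left, z up, the work surface at z = 0. Lengths are in m, angles in rad, forces in N, time in s.
With the tool pointing down it reaches from about 0.4 to 0.925 m from the base axis. Payload 5.6 kg.
Tool frame: the origin (TCP) lies midway between the tips of the shut fingers; the grasp point (between the pads) lies 19 mm behind it; z points along the fingers, y is the line along which they close (so a half turn about z gives the same grasp; the last joint's range is limited). The gripper opens to 85 mm and grips with 20 to 120 N. Pads are 22 mm wide; open, the fingers measure 114 mm over their backs; the gripper's body (76 mm by 85 mm) begins 54 mm behind the grasp point. The pads swing forward as they close: fully open they stand 13 mm farther back than shut.
Start: joints at [-0.043, 0.468, -0.012, 1.603, 0.006, 1.071, -0.056], TCP at [0.65, -0, 0.231] pointing down, gripper open.
Joint ranges: [-2.53, 2.53], [-0.31, 2.02], [-1.57, 1.55], [0.28, 2.44], [-1.29, 4.43], [0.15, 1.84], [-2.92, 2.92]. Speed limits (rad/s): [2.57, 2.57, 3.14, 3.14, 3.14, 3.14, 3.14].

### API

Orientations are given as a unit quaternion [w, x, y, z].
In Python, from rig import manip gives the robot as it stands. The module is installed in compiled form; this text tells all that it offers.
- The arm moves only by the shell command python3 -m creep 'ROWS'. ROWS is JSON, a list of rows, each a list of 3 entries, a list of its own where there are three numbers: the shift along the tool's x, y, z in m, then the turn, a rotation vector about the tool's x, y, z in degrees, then the opening, from -1 (shut) to 1 (fully open). In form: [[[x, y, z], [ax, ay, az], gripper], ...]. A call has exactly 8 rows; each row shifts and turns the commanded pose from where the row before left it, along the tool's axes as they then stand; what a row does not reach is not made up. A row lasts 1/8 s, in which the tool goes at most 62.5 mm and 10.7 degrees, less where a joint would pass 70% of its speed; a pose out of reach is approached as far as the arm can. A call with a gripper value outside its range is refused whole. The fingers move at their own pace and stop on an object; the grip force is fixed at half the most. Time passes only in rows, so rows that do not move let the fingers close, or fill a call up. It gives the time, the measured TCP pose, the force, the opening and the grip force at its end, in the units of the state.
- manip.state(): the state, without advancing time (a new reading comes with each control period).
- manip.snapshot(name): name is "scene" or "side" or "wrist"; returns a dict with "pixels" (400x640x3 uint8, blue, green, red), "z_map" (400x640 float32, m along the optical axis (not along the pixel's ray), 0 where there is no reading), "intrinsics" (3x3 intrinsics, pixels), "R" (3x3) and "t" (3): a world point X has camera coordinates R X + t; the wrist camera has in their place "mount" (4x4, takes a point from camera to tool coordinates, whose origin is the TCP and whose axes are the flange's). Camera axes: x right, y down, z forward; pixel columns grow to the right and rows downward; lengths in m; the calibration is good to about 2 mm. A picture is of the moment at which its call begins: read the wrist's pose just before it.
- manip.finish_job(): hands the job in; it is judged then, once.
The state is a dict: "time": time; "q": joint angles; "dq": joint speeds; "joint_torque": joint torques, N m; "ee_pos": TCP position; "ee_rot": TCP orientation; "force": force on the tool from outside, world axes, zero at the start; "wrist_torque": the same for the moment, N m; "width": opening from 0.0 (shut) to 1.0 (fully open); "gripper_force": force on a finger pad.
Only numpy, scipy, OpenCV 4.12 (cv2) and the standard library are available. Lean on these libraries where they do the work, as an engineer would, in place of code of your own. Each camera call takes 0.05 s, during which the arm holds its last target. There are 200 camera calls.

### The job

Make up the two field sampling kits from the stock on the bench. The water kit, in the smaller tray, takes the small clear glass bottle and the vial; the soil kit, in the tray with the long slot, takes the white plastic bottle, the timer and the marker pen. Seat each thing fully down in its own recess, bottles, vial and timer upright and the marker lying in its slot, without knocking anything over or shifting the flask, the beaker or the large glass bottle.

Things in the scene. Friction and masses are not known exactly. Their poses are not given: they have to be found in the camera images.
- soil_carrier: soil tray: grey, black foam, fixed, 152 (x) x 208 (y) mm. Origin: underside centre; mm here. All recess floors z 8. Slot for the marker: centre x -53.5, y 0; 32 wide, 152 long (y), wall tops z 20; no walls at y -36..36 (finger gap, free to x -12). Block behind, top z 28: round bottle pocket 75 across at x 32, y 50; oblong timer pocket 48 (x) x 78 (y) at x 32, y -50.
- water_carrier: water tray: the smaller one, grey, black foam, fixed, 94 (x) x 176 (y) mm, two round pockets only. Origin: underside centre; mm here. Foam top z 28, pocket floors z 8. Bottle pocket: 75 across, centre x 0, y 38. Vial pocket: 44 across, centre x 0, y -48.
- glass_bottle: the small clear glass bottle with a blue screw cap: round body 54 mm across up to z = 60 mm, tapering above, cap 42 mm across from z = 90 mm, 116 mm high, about 0.14 kg. Origin: centre of its underside, z up; it stands upright on the worktop at the start.
- plastic_bottle: the opaque white wide-mouth plastic bottle with a blue screw cap: round body 59 mm across up to about z = 75 mm, cap 47 mm across from z = 86 mm, 107 mm high, about 0.15 kg. Origin: centre of its underside, z up; it stands upright on the worktop at the start.
- vial: the only vial: small clear glass sample vial with a white cap, round, 27 mm across, 51 mm high, 0.02 kg. Origin: centre of its underside, z up; it stands upright on the worktop at the start.
- lab_timer: white digital timer with a grey display, standing on edge: 35 mm thick (its x; the display looks to -x), 62 mm wide (its y), 64 mm high, 0.07 kg; take it across its thickness. Origin: centre of its underside, z up; it stands upright on the worktop at the start, the middle of the case 2 mm to +x of the origin.
- marker: felt marker pen, black and white, lying flat on the worktop, does not roll: 16 mm across, 135 mm long (its y), 0.016 kg. Origin: underside, middle of its length, z up; take it across the middle.
- flask: bystander: conical glass flask, 72 mm across the foot, 115 mm high, origin at the centre of its underside; leave it standing.
- beaker: bystander: small empty glass beaker, 60 mm across, 70 mm high, origin at the centre of its underside; leave it standing.
- large_bottle: bystander: large clear glass bottle with a blue cap, 69 mm across, 140 mm high, origin at the centre of its underside, behind the others; it belongs to no kit, leave it standing.
There are look-alikes about, which are no part of the job. Of the things shaped like the vial, the clear one is meant.

How it is judged:
By the outcome, as a careful person would: the job done as asked, in the order asked, and still so for the second after the job is handed in, with the robot touching nothing.
It also fails if it takes over 122 s, if anything falls off the work surface, if the arm or the gripper's body presses on something with over 40 N, if the wrist force passes 120 N, or if a joint passes its speed limit or range.

## Working session

There is one attempt and no reset: what is moved stays moved. The work goes in short steps, Python scripts to look and compute and a shell command to move; the robot and the scene stay as the last step left them, time stands still between calls to the robot, and variables do not carry over. Pictures are saved under pics/ and viewed, at most 17 in all, crops included, and the job is handed in when it is done.

```bash
mkdir -p pics; cat > h.py <<'E'
from rig import manip
import numpy as np, cv2
def snap(n):
    s=manip.state(); d=manip.snapshot(n)
    if n=="wrist":
        from scipy.spatial.transform import Rotation as Ro
        w,x,y,z=s["ee_rot"]; T=np.eye(4); T[:3,:3]=Ro.from_quat([x,y,z,w]).as_matrix(); T[:3,3]=s["ee_pos"]
        M=T@np.array(d["mount"]); R=M[:3,:3].T; d["R"]=R; d["t"]=-R@M[:3,3]
    return d
def cloud(d):
    K=np.array(d["intrinsics"]);z=d["z_map"];v,u=np.mgrid[:z.shape[0],:z.shape[1]]
    P=np.stack([(u-K[0,2])/K[0,0]*z,(v-K[1,2])/K[1,1]*z,z],-1)
    return (P-np.array(d["t"]))@np.array(d["R"])
def ray(d,u,v,h):
    K=np.array(d["intrinsics"]);R=np.array(d["R"]);c=-R.T@np.array(d["t"])
    r=R.T@np.linalg.inv(K)@np.array([u,v,1.]); return c+r*(h-c[2])/r[2]
def proj(d,X):
    p=np.array(d["R"])@np.array(X)+np.array(d["t"]);q=np.array(d["intrinsics"])@p;return q[:2]/q[2]
E
python3 - <<'E'
from h import *
s=manip.state();print(s)
for n in("scene","side","wrist"):
    d=snap(n);cv2.imwrite(f"pics/{n}0.png",d["pixels"]);np.savez(f"{n}0.npz",**d)
    print(n,d["intrinsics"],-np.array(d["R"]).T@d["t"])
E
```

```text
{'time': 0.0, 'q': array([-0.0429727 ,  0.46839649, -0.0115947 ,  1.60367417,  0.00600937,
        1.0713772 , -0.05631667]), 'dq': array([-0.00093544, -0.00021254, -0.00074928,  0.00133284,  0.00114664,
        0.00071968,  0.00047926]), 'joint_torque': array([-1.81076980e-04, -5.32374322e+01,  2.12178100e-02, -2.51299274e+01,
        1.13576866e-02,  7.69772858e-03, -1.10212341e-06]), 'ee_pos': array([ 6.49421248e-01, -9.48638851e-05,  2.30304872e-01]), 'ee_rot': array([-5.93149096e-04,  7.07145529e-01,  7.07067445e-01, -6.90766327e-04]), 'force': array([-0.20074017,  0.05370642, -0.21346521]), 'wrist_torque': array([0.0015004 , 0.02496502, 0.02455481]), 'gripper_force': 0.0, 'width': 0.9939721144187705}
scene [[477.06708537   0.         312.36730578]
 [  0.         477.06708537 194.47564381]
 [  0.           0.           1.        ]] [0.61920782 1.19498666 0.80075983]
side [[392.21686549   0.         312.90609735]
 [  0.         392.21686549 195.90063991]
 [  0.           0.           1.        ]] [ 0.53784681 -1.1007438   0.55256657]
wrist [[310.04477558   0.         318.96413133]
 [  0.         310.04477558 201.01315327]
 [  0.           0.           1.        ]] [0.65154012 0.07071841 0.37284568]
```

View pics/scene0.png

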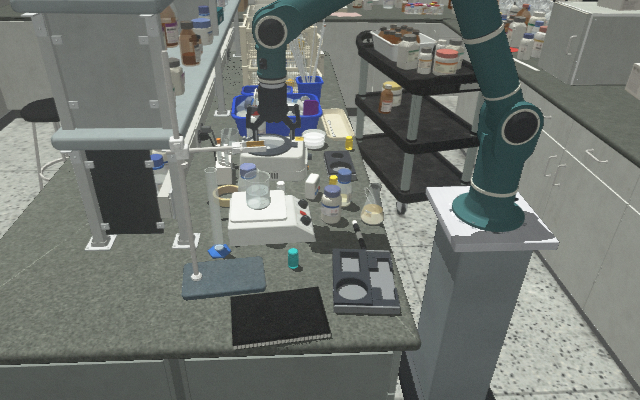

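View pics/side0.png

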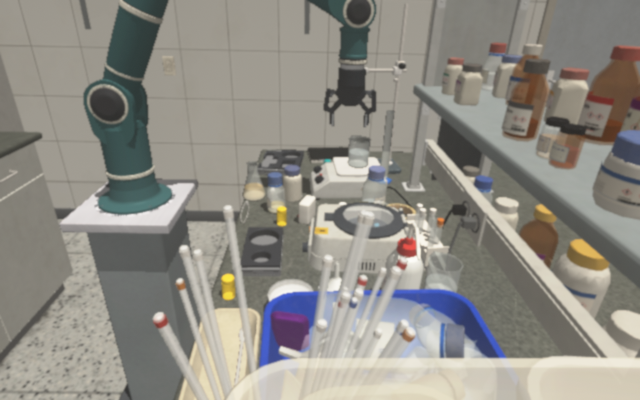

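View pics/wrist0.png

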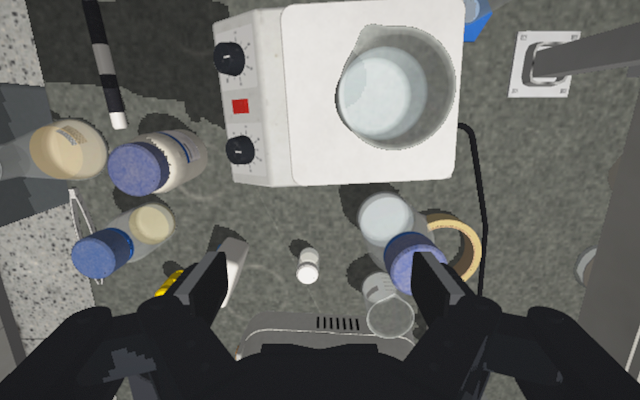

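The wrist view (right = +x, up = +y) shows:
- glass bottle cap at (100,257)
- white bottle cap at (139,169)
- timer at (232,265)
- clear vial at (308,270)
- marker at (105,65)

In the scene view, the soil tray is at (365,280) and the water tray at (340,160). The teal and yellow vials are decoys.

```bash
python3 - <<'E'
from h import *
D={n:dict(np.load(n+"0.npz")) for n in("scene","side","wrist")}
w=D["wrist"];hsv=cv2.cvtColor(w["pixels"],cv2.COLOR_BGR2HSV)
m=cv2.inRange(hsv,(105,70,60),(130,255,255))
for n in D:
    hsv=cv2.cvtColor(D[n]["pixels"],cv2.COLOR_BGR2HSV);m=cv2.inRange(hsv,(105,70,60),(130,255,255))
    k,l,st,c=cv2.connectedComponentsWithStats(m)
    for i in range(1,k):
        if st[i,4]>60:
            P=cloud(D[n])[l==i];P=P[P[:,2]>0]
            if len(P): print(n,c[i].round(),st[i],np.median(P,0).round(3),"top",np.percentile(P[:,2],97).round(3))
for name,u,v,h in [("glass",100,257,.116),("plast",139,169,.107),("vial",308,272,.051)]: print(name,ray(w,u,v,h).round(4))
# ortho height map: 1px=2mm... x 0.3..0.95, y -.5..0.6
H=np.zeros((550,400,3),np.uint8);Z=np.full((550,400),-1.)
for n in("scene","side","wrist"):
    C=cloud(D[n]).reshape(-1,3);z=D[n]["z_map"].ravel();px=D[n]["pixels"].reshape(-1,3)
    ok=(z>0)&(C[:,2]>-.01)&(C[:,2]<.2);C=C[ok];px=px[ok]
    i=((.6-C[:,1])/.002).astype(int);j=((C[:,0]-.2)/.002).astype(int)
    g=(i>=0)&(i<550)&(j>=0)&(j<400)
    for a,b,c,p in zip(i[g],j[g],C[g,2],px[g]):
        if c>Z[a,b]: Z[a,b]=c;H[a,b]=p
hm=np.uint8(np.clip(Z*1000*1.7+20,0,255))
cv2.imwrite("pics/ortho.png",np.hstack([H,cv2.applyColorMap(hm,cv2.COLORMAP_JET)]))
np.save("Z.npy",Z)
s=cv2.resize(D["scene"]["pixels"][140:340,200:420],None,fx=2.7,fy=2.7,interpolation=cv2.INTER_CUBIC);cv2.imwrite("pics/s1.png",s)
s=cv2.resize(D["side"]["pixels"][130:310,210:460],None,fx=3,fy=3,interpolation=cv2.INTER_CUBIC);cv2.imwrite("pics/s2.png",s)
E
```

```text
scene [203.  10.] [199   6  10  10  79] [ 0.923 -0.759  0.446] top 0.459
scene [201.  23.] [192  18  18  10 135] [ 0.922 -0.654  0.422] top 0.429
scene [307. 101.] [286  76  38  60 962] [ 0.522 -0.802  0.091] top 0.131
scene [242. 107.] [231  85  28  52 503] [ 0.796 -0.691  0.081] top 0.098
scene [277. 128.] [266 121  24  15 276] [ 0.646 -0.559  0.04 ] top 0.072
scene [157. 161.] [150 154  18  16 162] [ 1.004 -0.109  0.134] top 0.24
scene [344. 175.] [338 169  14  15 104] [ 0.443 -0.053  0.114] top 0.118
scene [219. 252.] [207 244  24  14 207] [0.797 0.182 0.008] top 0.022
side [630. 137.] [618 131  22  14 219] [ 0.898 -0.674  0.427] top 0.428
side [622. 177.] [602 167  38  17 106] [ 0.888 -0.699  0.387] top 0.388
side [274. 176.] [269 173  12  10  76] [ 0.44  -0.074  0.115] top 0.118
side [484. 183.] [476 175  17  17 221] [ 1.009 -0.139  0.134] top 0.143
side [456. 315.] [ 392  289  114   69 2568] [ 0.806 -0.572  0.087] top 0.098
side [284. 320.] [ 259  291   60   76 1844] [ 0.493 -0.585  0.09 ] top 0.128
side [442. 339.] [440 323   5  34 130] [ 0.737 -0.677  0.119] top 0.127
wrist [477.  22.] [464   0  29  42 592] [0.809 0.157 0.01 ] top 0.072
wrist [180. 147.] [163 133  27  30  68] [0.513 0.038 0.057] top 0.061
wrist [143. 172.] [123 143  46  53 760] [0.497 0.019 0.106] top 0.107
wrist [116. 167.] [108 148  20  38 380] [0.474 0.024 0.106] top 0.107
wrist [102. 253.] [  71  228   63   51 2275] [ 0.45  -0.054  0.114] top 0.116
wrist [399. 240.] [384 232  41  30 220] [ 0.721 -0.037  0.113] top 0.126
wrist [406. 259.] [388 238  44  47 622] [ 0.722 -0.045  0.14 ] top 0.142
glass [ 0.4516 -0.0558  0.116 ]
plast [0.4948 0.0235 0.107 ]
vial [ 0.6381 -0.1067  0.051 ]
```

View pics/ortho.png

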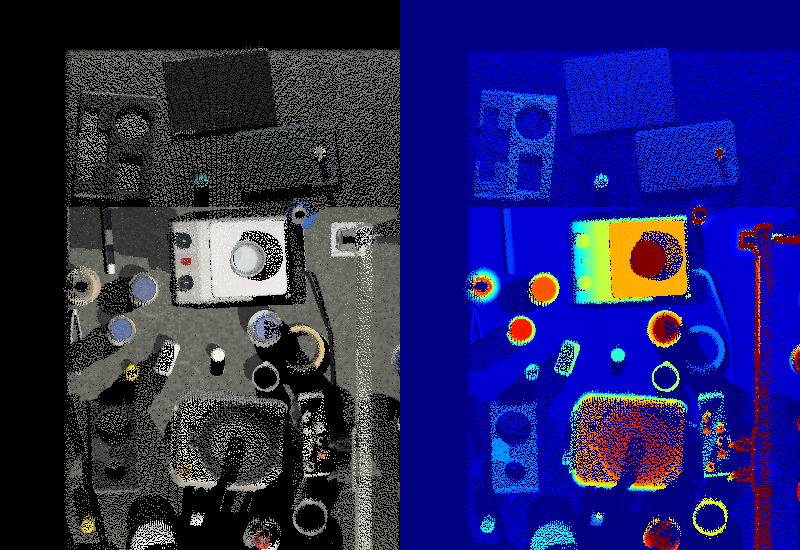

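View pics/s1.png

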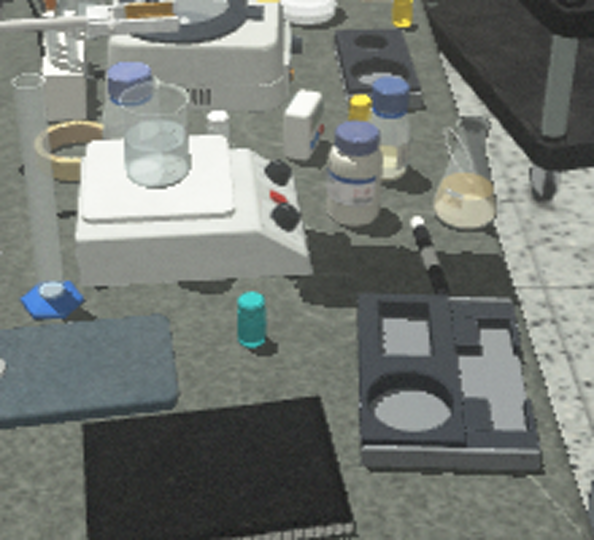

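View pics/s2.png

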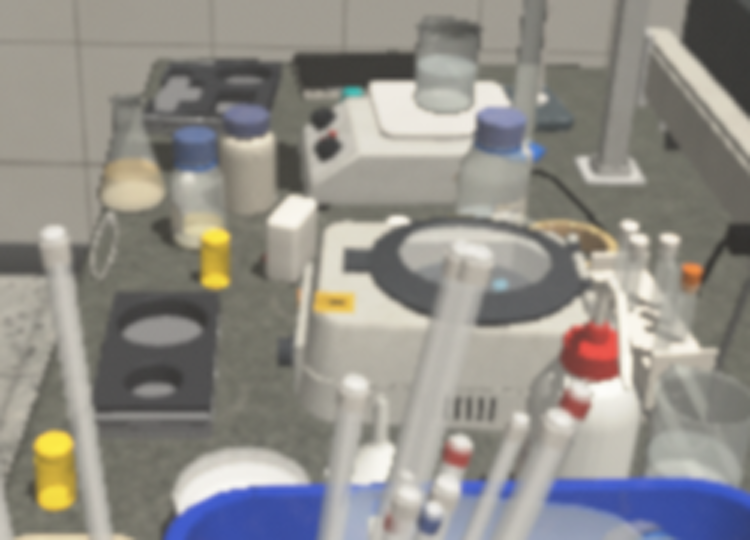

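The ortho map (2 mm/px) separates everything:
- **Soil tray:** (117,146), slightly yawed
- **Water tray:** (115,447)
- **Glass cap:** (121,330)
- **White cap:** (145,290)
- **Timer:** (169,358)
- **Clear vial:** (218,354)
- **Marker:** (110,240)

The soil tray's slot faces the robot, and both bottle pockets are at +y. Next I'll fit them accurately.

```bash
python3 - <<'E'
from h import *
D={n:dict(np.load(n+"0.npz")) for n in("scene","side","wrist")}
C={n:cloud(D[n]).reshape(-1,3)[D[n]["z_map"].ravel()>0] for n in D}
def box(n,x0,x1,y0,y1,z0,z1):
    P=C[n];return P[(P[:,0]>x0)&(P[:,0]<x1)&(P[:,1]>y0)&(P[:,1]<y1)&(P[:,2]>z0)&(P[:,2]<z1)]
def rect(l,P):
    r=cv2.minAreaRect((P[:,:2]*1000).astype(np.float32));print(l,len(P),np.round(r[0],1),np.round(r[1],1),round(r[2],1))
for n in("scene","side","wrist"):
    P=box(n,.33,.53,.19,.43,.006,.035);
    if len(P)>50: rect("soil "+n,P)
    P=box(n,.33,.53,.19,.43,.024,.033);
    if len(P)>50: rect("soil block "+n,P)
    P=box(n,.36,.50,-.40,-.2,.005,.035)
    if len(P)>50: rect("water "+n,P)
    P=box(n,.49,.58,-.17,-.07,.056,.075)
    if len(P)>20: rect("timer "+n,P)
    P=box(n,.39,.45,.04,.2,.007,.025)
    if len(P)>20: rect("marker "+n,P)
    for l,x,y,z in(("glass",.445,-.055,.108),("plast",.49,.022,.1),("vial",.637,-.108,.045)):
        P=box(n,x-.035,x+.035,y-.035,y+.035,z,z+.012)
        if len(P)>8:
            c,r=cv2.minEnclosingCircle((P[:,:2]*1000).astype(np.float32));print(l,n,len(P),np.round(c,1),round(r,1),P[:,2].max().round(3))
    # recess holes
    for l,x,y,r in(("wb",.434,-.255,.05),("wv",.432,-.342,.03)):
        P=box(n,x-r,x+r,y-r,y+r,.005,.014)
        if len(P)>8:print(l,n,len(P),P.min(0).round(3),P.max(0).round(3))
E
```

```text
soil scene 3730 [431.1 306.9] [217.4 152.2] 85.4
soil block scene 1158 [437.3 308.7] [210.1 140.1] 85.4
water scene 603 [ 436.8 -290.9] [107.4 180.3] 1.5
timer scene 116 [ 534.3 -112.4] [66.3 33.2] 68.3
marker scene 174 [415.6 118.6] [159.8  35.7] 84.2
glass scene 93 [441.2 -60.2] 21.9 0.119
plast scene 127 [487.8  23.2] 25.4 0.11
vial scene 33 [ 635.2 -109.2] 13.2 0.053
wb scene 88 [ 0.387 -0.299  0.005] [ 0.476 -0.209  0.014]
wv scene 14 [ 0.415 -0.369  0.006] [ 0.44  -0.36   0.014]
soil side 824 [430. 307.] [220.7 151.8] 85.4
soil block side 284 [437.4 305.5] [217.  141.2] 87.8
water side 1859 [ 428.5 -295.8] [ 92.1 180.7] 1.7
timer side 141 [ 532.3 -120.9] [60.4 32.3] 70.5
glass side 99 [439.  -63.5] 21.3 0.118
plast side 91 [484.   17.8] 23.4 0.109
vial side 14 [ 632.6 -109.2] 10.1 0.053
wb side 262 [ 0.39  -0.305  0.005] [ 0.474 -0.209  0.014]
wv side 76 [ 0.408 -0.339  0.006] [ 0.445 -0.318  0.014]
water wrist 581 [ 401.5 -299.5] [36.5 43.8] 2.2
timer wrist 326 [ 548.9 -116.8] [60.8 13.7] 79.6
marker wrist 2176 [417.2 110. ] [144.4  38.8] 82.3
glass wrist 1603 [442.6 -58.8] 21.0 0.117
plast wrist 2284 [487.4  21.4] 24.0 0.108
vial wrist 361 [ 636.  -111.5] 13.3 0.053
```

```bash
python3 -m creep '[[[-0.01,-0.03,0],[0,0,0],1],[[-0.01,-0.04,0.01],[0,0,0],1],[[-0.01,-0.04,0.01],[0,0,0],1],[[-0.01,-0.04,0.015],[0,0,0],1],[[-0.01,-0.037,0.015],[0,0,0],1],[[-0.01,-0.02,0.01],[0,0,0],1],[[0,0,0],[0,0,0],1],[[0,0,0],[0,0,0],1]]'
```

```text
time: 1.15
ee_pos: [0.4443, -0.0597, 0.1718]
ee_rot: [0.001, 0.707, 0.707, 0.001]
force: [1.0, 0.5, 0.7]
width: 1.006
gripper_force: 0.0
```

```bash
cat >> h.py <<'E'
def ortho(d,x0,x1,y0,y1,z0,z1,f):
    """points of a view inside a box (m); prints rect or circle fit in mm"""
    P=cloud(d).reshape(-1,3)[d["z_map"].ravel()>0]
    P=P[(P[:,0]>x0)&(P[:,0]<x1)&(P[:,1]>y0)&(P[:,1]<y1)&(P[:,2]>z0)&(P[:,2]<z1)]
    if len(P)<8: return print("few",len(P))
    Q=(P[:,:2]*1000).astype(np.float32)
    print(len(P),[np.round(a,1) for a in (cv2.minAreaRect(Q) if f=="r" else cv2.minEnclosingCircle(Q))],P[:,2].max().round(3))
E
python3 - <<'E'
from h import *
d=snap("wrist")
print(manip.state()["ee_pos"])
ortho(d,.40,.48,-.1,-.02,.108,.125,"c")
ortho(d,.44,.54,-.03,.07,.1,.115,"c")
ortho(d,.38,.45,.03,.2,.010,.025,"r")
ortho(d,.39,.445,.03,.2,.012,.02,"r")
cv2.imwrite("pics/w1.png",d["pixels"])
E
```

```text
[ 0.44446417 -0.05959915  0.17183971]
2765 [array([441.3, -58.7]), np.float64(21.0)] 0.118
4426 [array([487.3,  21.4]), np.float64(23.9)] 0.108
1282 [array([410.9,  67.3]), array([77. , 41.9]), np.float64(54.7)] 0.025
980 [array([414.3,  66. ]), array([77.1, 33.1]), np.float64(66.8)] 0.02
```

View pics/w1.png

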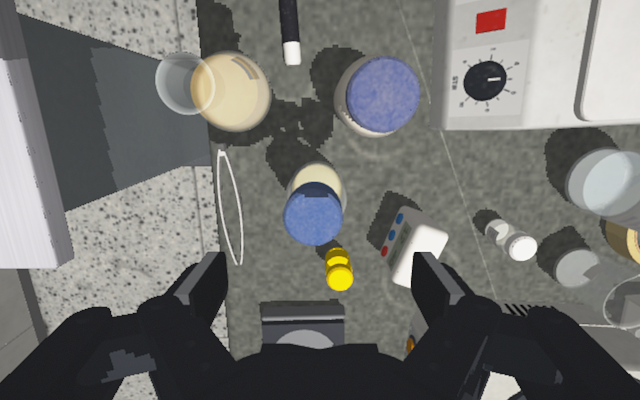

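The glass cap is at (313,212), just below the gripper, with the yellow decoy clear at (340,272).

```bash
python3 -m creep '[[[0.001,-0.003,0.02],[0,0,0],1],[[0,0,0.025],[0,0,0],1],[[0,0,0.025],[0,0,0],1],[[0,0,0.022],[0,0,0],1],[[0,0,0],[0,0,0],-1],[[0,0,0],[0,0,0],-1],[[0,0,0],[0,0,0],-1],[[0,0,0],[0,0,0],-1]]'
python3 -m creep '[[[0,0,0],[0,0,0],-1],[[0,0,0],[0,0,0],-1],[[0,0,0],[0,0,0],-1],[[0,0,-0.01],[0,0,0],-1],[[0,0,-0.02],[0,0,0],-1],[[0,0,-0.02],[0,0,0],-1],[[0,0,-0.02],[0,0,0],-1],[[0,0,-0.02],[0,0,0],-1]]'
```

```text
time: 2.2
ee_pos: [0.4412, -0.0591, 0.0805]
ee_rot: [0.001, 0.707, 0.707, 0.001]
force: [-0.8, 0.3, 6.9]
width: 0.472
gripper_force: 60.3
time: 3.2
ee_pos: [0.4397, -0.059, 0.1704]
ee_rot: [0.0, 0.707, 0.707, 0.0]
force: [0.4, 0.6, -1.3]
width: 0.471
gripper_force: 60.2
```

```bash
python3 -m creep '[[[-0.017,0,0],[0,0,0],-1],[[-0.03,-0.002,0],[0,0,0],-1],[[-0.04,-0.002,0],[0,0,0],-1],[[-0.04,-0.002,0],[0,0,0],-1],[[-0.04,-0.002,0],[0,0,0],-1],[[-0.02,-0.002,0],[0,0,0],-1],[[-0.01,-0.001,0],[0,0,0],-1],[[0,0,0],[0,0,0],-1]]'
python3 - <<'E'
from h import *
d=snap("side");print(manip.state()["ee_pos"])
a=cv2.resize(d["pixels"][150:300,190:390],None,fx=4,fy=4);cv2.imwrite("pics/s3.png",a[:600,:800])
ortho(d,.36,.47,-.40,-.2,.005,.035,"r")
d=snap("wrist"); 
ortho(d,.36,.47,-.40,-.2,.024,.034,"r")
E
```

```text
time: 4.2
ee_pos: [0.4288, -0.256, 0.1694]
ee_rot: [-0.0, 0.707, 0.707, 0.0]
force: [0.1, 0.1, -1.2]
width: 0.472
gripper_force: 60.2
[ 0.42900839 -0.25522984  0.16937809]
1722 [array([ 425.1, -296.2]), array([ 89.7, 182.8]), np.float64(0.0)] 0.032
2643 [array([ 427.5, -252. ]), array([87.3, 93.7]), np.float64(1.9)] 0.03
```

View pics/s3.png

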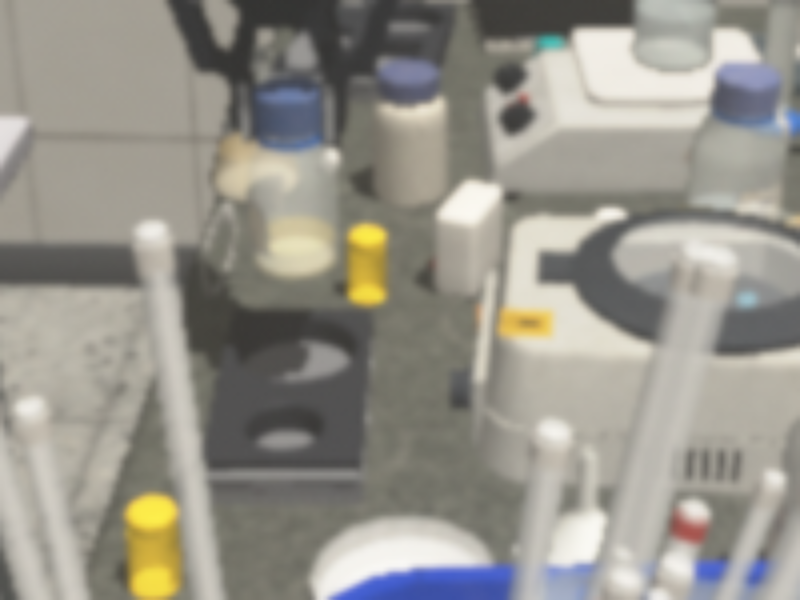

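The bottle hangs upright above the larger pocket, around (300,360) in this crop. Lowering and releasing it.

```bash
python3 -m creep '[[[0,0,0.025],[0,0,0],-1],[[0,0,0.025],[0,0,0],-1],[[0,0,0.015],[0,0,0],-1],[[0,0,0.008],[0,0,0],-1],[[0,0,0.004],[0,0,0],-1],[[0,0,0.003],[0,0,0],-1],[[0,0,0],[0,0,0],-1],[[0,0,0],[0,0,0],-1]]'
```

```text
time: 5.3
ee_pos: [0.4292, -0.2562, 0.0897]
ee_rot: [0.0, 0.707, 0.707, 0.0]
force: [0.8, 0.1, -1.7]
width: 0.468
gripper_force: 60.3
```

```bash
python3 -m creep '[[[0,0,0.0015],[0,0,0],-1],[[0,0,0],[0,0,0],-1],[[0,0,0],[0,0,0],0.2],[[0,0,0],[0,0,0],1],[[0,0,0],[0,0,0],1],[[0,0,-0.02],[0,0,0],1],[[0,0,-0.04],[0,0,0],1],[[0,0,-0.05],[0,0,0],1]]'
python3 -m creep '[[[0.02,0.01,-0.01],[0,0,0],1],[[0.04,0.02,0],[0,0,0],1],[[0.04,0.03,0],[0,0,0],1],[[0.03,0.04,0],[0,0,0],1],[[0.016,0.05,0],[0,0,0],1],[[0,0.04,0],[0,0,0],1],[[0,0.017,0],[0,0,0],1],[[0,0,0],[0,0,0],1]]'
python3 - <<'E'
from h import *
d=snap("wrist");print(manip.state()["ee_pos"])
ortho(d,.6,.67,-.14,-.08,.045,.06,"c")
ortho(d,.5,.575,-.16,-.07,.058,.07,"r")
d=snap("side");ortho(d,.38,.48,-.3,-.2,.12,.13,"c")
E
```

```text
time: 6.3
ee_pos: [0.4282, -0.2556, 0.1981]
ee_rot: [-0.001, 0.707, 0.707, -0.0]
force: [0.8, -0.7, -0.8]
width: 1.003
gripper_force: 0.0
time: 7.3
ee_pos: [0.6364, -0.1097, 0.2069]
ee_rot: [-0.0, 0.707, 0.707, -0.0]
force: [0.1, 0.6, 0.3]
width: 1.0
gripper_force: 0.0
[ 0.6354686  -0.11000512  0.20706534]
510 [array([ 636. , -111.3]), np.float64(13.0)] 0.053
2020 [array([ 535.9, -115.3]), array([62.2, 32.2]), np.float64(69.7)] 0.066
121 [array([ 427.8, -257.9]), np.float64(21.6)] 0.126
```

```bash
python3 -m creep '[[[-0.001,0,0.03],[0,0,0],1],[[0,0,0.04],[0,0,0],1],[[0,0,0.04],[0,0,0],1],[[0,0,0.04],[0,0,0],1],[[0,0,0.025],[0,0,0],1],[[0,0,0.01],[0,0,0],1],[[0,0,0],[0,0,0],-1],[[0,0,0],[0,0,0],-1]]'
python3 -m creep '[[[0,0,0],[0,0,0],-1],[[0,0,0],[0,0,0],-1],[[0,0,0],[0,0,0],-1],[[0,0,0],[0,0,0],-1],[[0,0,0],[0,0,0],-1],[[0,0,-0.02],[0,0,0],-1],[[0,0,-0.04],[0,0,0],-1],[[0,0,-0.05],[0,0,0],-1]]'
```

```text
time: 8.4
ee_pos: [0.6369, -0.1112, 0.0243]
ee_rot: [0.001, 0.707, 0.707, 0.001]
force: [0.2, -0.5, -0.4]
width: 0.607
gripper_force: 0.0
time: 9.4
ee_pos: [0.6355, -0.111, 0.1342]
ee_rot: [-0.0, 0.707, 0.707, -0.0]
force: [1.7, 0.1, -0.1]
width: 0.282
gripper_force: 59.0
```

```bash
python3 -m creep '[[[0,0,-0.04],[0,0,0],-1],[[0,-0.02,-0.03],[0,0,0],-1],[[-0.02,-0.035,0],[0,0,0],-1],[[-0.04,-0.04,0],[0,0,0],-1],[[-0.045,-0.04,0],[0,0,0],-1],[[-0.045,-0.04,0],[0,0,0],-1],[[-0.04,-0.02,0],[0,0,0],-1],[[-0.03,-0.01,0],[0,0,0],-1]]'
python3 -m creep '[[[-0.011,0,0],[0,0,0],-1],[[0,0,0.03],[0,0,0],-1],[[0,0,0.04],[0,0,0],-1],[[0,0,0.03],[0,0,0],-1],[[0,0,0],[0,0,0],-1],[[0,0,0],[0,0,0],-1],[[0,0,0],[0,0,0],-1],[[0,0,0],[0,0,0],-1]]'
python3 - <<'E'
from h import *
d=snap("side");print(manip.state()["ee_pos"])
a=cv2.resize(d["pixels"][180:300,220:340],None,fx=4,fy=4);cv2.imwrite("pics/s4.png",a)
for z in (.026,):
  ortho(d,.36,.48,-.40,-.29,.022,.034,"r")
E
```

```text
time: 10.4
ee_pos: [0.4295, -0.3332, 0.2044]
ee_rot: [0.001, 0.708, 0.706, 0.0]
force: [1.4, 0.6, -1.5]
width: 0.287
gripper_force: 59.0
time: 11.4
ee_pos: [0.4316, -0.3424, 0.104]
ee_rot: [0.001, 0.707, 0.707, 0.0]
force: [-0.2, -0.1, -0.2]
width: 0.286
gripper_force: 59.0
[ 0.43142854 -0.34228686  0.10372753]
837 [array([ 429. , -337.8]), array([91.5, 96. ]), np.float64(0.8)] 0.032
```

View pics/s4.png

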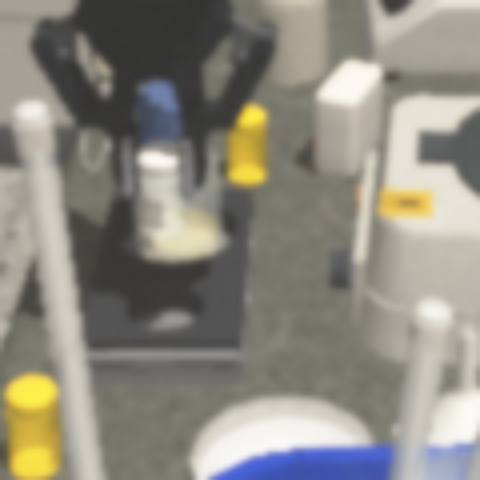

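The vial (150,200) hangs upright above its pocket (165,315).

```bash
python3 -m creep '[[[-0.001,-0.001,0.02],[0,0,0],-1],[[0,0,0.02],[0,0,0],-1],[[0,0,0.015],[0,0,0],-1],[[0,0,0.01],[0,0,0],-1],[[0,0,0.005],[0,0,0],-1],[[0,0,0.002],[0,0,0],-1],[[0,0,0],[0,0,0],-1],[[0,0,0],[0,0,0],-1]]'
```

```text
time: 12.45
ee_pos: [0.43, -0.3432, 0.032]
ee_rot: [0.0, 0.707, 0.707, 0.0]
force: [-3.1, 1.1, 7.8]
width: 0.286
gripper_force: 60.0
```

```bash
python3 -m creep '[[[0,0,-0.0005],[0,0,0],-1],[[0,0,0],[0,0,0],-0.2],[[0,0,0],[0,0,0],0.2],[[0,0,0],[0,0,0],0.4],[[0,0,-0.01],[0,0,0],0.6],[[0,0,-0.03],[0,0,0],1],[[0,0,-0.05],[0,0,0],1],[[0,0,-0.06],[0,0,0],1]]'
python3 - <<'E'
from h import *
d=snap("wrist");print(manip.state()["ee_pos"])
ortho(d,.40,.46,-.37,-.31,.046,.07,"c")
d=snap("side")
ortho(d,.40,.46,-.37,-.31,.046,.07,"c")
ortho(d,.38,.48,-.3,-.2,.12,.13,"c")
a=cv2.resize(d["pixels"][180:300,220:340],None,fx=4,fy=4);cv2.imwrite("pics/s5.png",a)
E
```

```text
time: 13.45
ee_pos: [0.4294, -0.3426, 0.1827]
ee_rot: [-0.001, 0.707, 0.707, -0.0]
force: [1.5, -0.4, 0.3]
width: 0.999
gripper_force: 0.0
[ 0.43328422 -0.34575638  0.19136107]
665 [array([ 429.9, -343. ]), np.float64(13.2)] 0.06
102 [array([ 428.5, -346.1]), np.float64(13.3)] 0.061
120 [array([ 425.8, -259.5]), np.float64(21.5)] 0.126
```

View pics/s5.png

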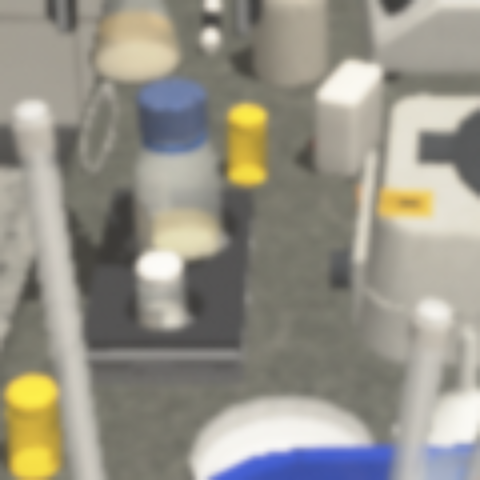

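The water kit is done: both pieces are upright and fully seated, with the vial at (160,290) and the bottle at (175,165). Next is the white bottle.

```bash
python3 -m creep '[[[0.02,0,-0.01],[0,0,0],1],[[0.045,0.005,0],[0,0,0],1],[[0.055,0.01,0],[0,0,0],1],[[0.06,0.01,0],[0,0,0],1],[[0.06,0.01,0],[0,0,0],1],[[0.055,0.01,0],[0,0,0],1],[[0.045,0.008,0],[0,0,0],1],[[0.024,0.003,0],[0,0,0],1]]'
python3 -m creep '[[[0,0,0.01],[0,0,0],1],[[0,0,0.01],[0,0,0],1],[[0,0,0],[0,0,0],1],[[0,0,0],[0,0,0],1],[[0,0,0],[0,0,0],1],[[0,0,0],[0,0,0],1],[[0,0,0],[0,0,0],1],[[0,0,0],[0,0,0],1]]'
python3 - <<'E'
from h import *
d=snap("wrist");print(manip.state()["ee_pos"])
ortho(d,.45,.53,-.02,.06,.1,.115,"c")
P=cloud(d);g=cv2.cvtColor(d["pixels"],cv2.COLOR_BGR2GRAY)
ortho(d,.40,.437,.07,.2,.008,.02,"r");ortho(d,.40,.437,.07,.2,.013,.02,"r")
cv2.imwrite("pics/w2.png",d["pixels"])
E
```

```text
time: 14.55
ee_pos: [0.4847, 0.0249, 0.1907]
ee_rot: [-0.001, 0.705, 0.709, -0.0]
force: [0.8, 0.1, -0.8]
width: 1.002
gripper_force: 0.0
time: 15.55
ee_pos: [0.4861, 0.021, 0.1714]
ee_rot: [0.0, 0.707, 0.707, 0.0]
force: [-0.0, 0.5, -0.4]
width: 0.996
gripper_force: 0.0
[0.48604881 0.0210029  0.17136498]
3254 [array([487.2,  21.4]), np.float64(23.9)] 0.108
2264 [array([416.8, 127.3]), array([ 15.6, 115.8]), np.float64(4.0)] 0.017
1535 [array([416.8, 126.8]), array([ 12.5, 114. ]), np.float64(4.2)] 0.017
```

View pics/w2.png

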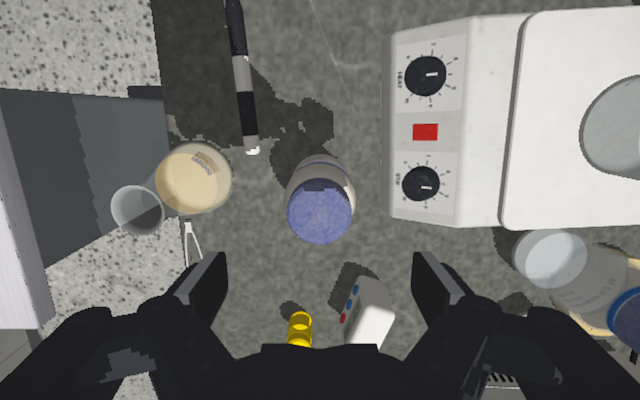

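The white cap is at (319,208), with the hotplate's edge (390,130) beside the right finger. I'll take the cap with the gripper part open.

```bash
python3 -m creep '[[[0,0.001,0.02],[0,0,0],0.6],[[0,0,0.03],[0,0,0],0.6],[[0,0,0.03],[0,0,0],0.6],[[0,0,0.012],[0,0,0],0.6],[[0,0,0],[0,0,0],-1],[[0,0,0],[0,0,0],-1],[[0,0,0],[0,0,0],-1],[[0,0,0],[0,0,0],-1]]'
python3 -m creep '[[[0,0,0],[0,0,0],-1],[[0,0,0],[0,0,0],-1],[[0,0,-0.01],[0,0,0],-1],[[0,0,-0.02],[0,0,0],-1],[[0,0,-0.02],[0,0,0],-1],[[0,0,-0.02],[0,0,0],-1],[[0,0,-0.02],[0,0,0],-1],[[0,0,0],[0,0,0],-1]]'
```

```text
time: 16.6
ee_pos: [0.4873, 0.021, 0.0798]
ee_rot: [0.0, 0.707, 0.707, 0.0]
force: [-0.4, -0.2, -0.5]
width: 0.538
gripper_force: 60.9
time: 17.6
ee_pos: [0.488, 0.021, 0.1708]
ee_rot: [0.001, 0.707, 0.707, 0.001]
force: [0.3, 0.3, -2.2]
width: 0.538
gripper_force: 61.1
```

```bash
python3 -m creep '[[[0.02,0,0],[0,0,0],-1],[[0.04,-0.003,0],[0,0,0],-1],[[0.05,-0.003,0],[0,0,0],-1],[[0.05,-0.003,0],[0,0,0],-1],[[0.05,-0.003,0],[0,0,0],-1],[[0.05,-0.003,0],[0,0,0],-1],[[0.043,-0.003,0],[0,0,0],-1],[[0.03,-0.003,0],[0,0,0],-1]]'
python3 -m creep '[[[0,0,0],[0,0,0],-1],[[0,0,0],[0,0,0],-1],[[0,0,0],[0,0,0],-1],[[0,0,0],[0,0,0],-1],[[0,0,0.01],[0,0,0],-1],[[0,0,0.01],[0,0,0],-1],[[0,0,0.01],[0,0,0],-1],[[0,0,0],[0,0,0],-1]]'
python3 - <<'E'
from h import *
d=snap("wrist");print(manip.state()["ee_pos"])
ortho(d,.345,.52,.18,.43,.006,.034,"r")
ortho(d,.345,.52,.18,.43,.024,.034,"r")
d=snap("scene");cv2.imwrite("pics/s6.png",cv2.resize(d["pixels"][190:330,310:430],None,fx=4,fy=4))
E
```

```text
time: 18.6
ee_pos: [0.4648, 0.3559, 0.168]
ee_rot: [-0.0, 0.706, 0.708, -0.001]
force: [0.3, 0.3, -1.2]
width: 0.542
gripper_force: 61.1
time: 19.6
ee_pos: [0.4653, 0.3534, 0.1379]
ee_rot: [-0.0, 0.707, 0.707, -0.001]
force: [-0.9, -0.3, -0.8]
width: 0.536
gripper_force: 61.1
[0.46572611 0.3538214  0.13860554]
18595 [array([432.5, 308.4]), array([211.5, 152.2]), np.float64(85.4)] 0.03
5591 [array([435.4, 309.9]), array([206.3, 146.5]), np.float64(85.4)] 0.03
```

View pics/s6.png

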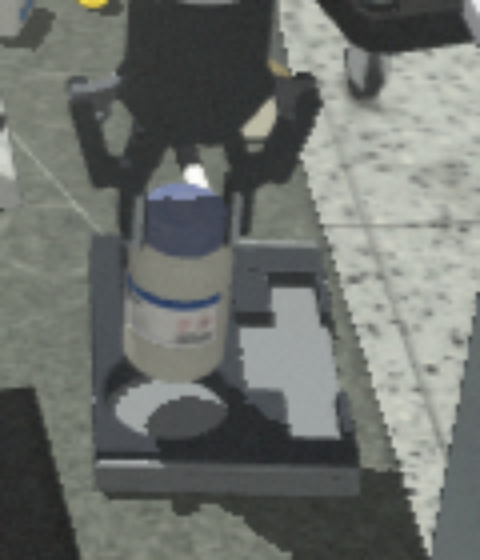

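The bottle is above and slightly behind its pocket (165,405). Its bottom still hangs about 50 mm up, which fits.

```bash
python3 -m creep '[[[0.001,0.002,0.01],[0,0,0],-1],[[0.001,0,0.015],[0,0,0],-1],[[0,0,0.012],[0,0,0],-1],[[0,0,0.008],[0,0,0],-1],[[0,0,0.004],[0,0,0],-1],[[0,0,0.002],[0,0,0],-1],[[0,0,0],[0,0,0],-1],[[0,0,0],[0,0,0],-1]]'
```

```text
time: 20.7
ee_pos: [0.4683, 0.3562, 0.0887]
ee_rot: [0.0, 0.707, 0.707, 0.0]
force: [-0.9, 0.6, -0.7]
width: 0.539
gripper_force: 61.1
```

```bash
python3 -m creep '[[[0,0,0.0015],[0,0,0],-1],[[0,0,0],[0,0,0],-1],[[0,0,0],[0,0,0],0.2],[[0,0,0],[0,0,0],0.8],[[0,0,0],[0,0,0],1],[[0,0,-0.02],[0,0,0],1],[[0,0,-0.04],[0,0,0],1],[[0,0,-0.05],[0,0,0],1]]'
python3 -m creep '[[[-0.02,0,-0.01],[0,0,0],1],[[-0.04,0,0],[0,0,0],1],[[-0.055,0,0],[0,0,0],1],[[-0.06,0,0],[0,0,0],1],[[-0.06,0,0],[0,0,0],1],[[-0.06,0.01,0],[0,0,0],1],[[-0.06,0.015,0],[0,0,0],1],[[-0.055,0.02,0],[0,0,0],1]]'
python3 -m creep '[[[-0.04,0.015,0],[0,0,0],1],[[-0.022,0.008,0],[0,0,0],1],[[0,0,0.02],[0,0,10],1],[[0,0,0.02],[0,0,10],1],[[0,0,0],[0,0,0],1],[[0,0,0],[0,0,0],1],[[0,0,0],[0,0,0],1],[[0,0,0],[0,0,0],1]]'
python3 - <<'E'
from h import *
d=snap("wrist");print(manip.state()["ee_pos"],manip.state()["ee_rot"])
ortho(d,.5,.58,-.16,-.07,.058,.07,"r")
s=snap("scene");ortho(s,.42,.52,.3,.4,.105,.13,"c")
E
```

```text
time: 21.7
ee_pos: [0.4674, 0.3554, 0.1969]
ee_rot: [-0.0, 0.707, 0.707, -0.001]
force: [0.4, -0.4, 0.5]
width: 1.005
gripper_force: 0.0
time: 22.7
ee_pos: [0.5121, -0.0568, 0.2063]
ee_rot: [-0.0, 0.708, 0.707, -0.0]
force: [1.2, 0.8, 0.4]
width: 0.999
gripper_force: 0.0
time: 23.7
ee_pos: [0.5363, -0.1161, 0.1674]
ee_rot: [0.0, 0.819, 0.574, 0.0]
force: [0.5, 0.3, 0.1]
width: 1.002
gripper_force: 0.0
[ 0.53629541 -0.11612064  0.1673699 ] [3.66408895e-04 8.18999986e-01 5.73793263e-01 4.24801780e-04]
2645 [array([ 536., -115.]), array([61.8, 31.8]), np.float64(69.9)] 0.066
261 [array([467.6, 357.8]), np.float64(25.1)] 0.117
```

```bash
python3 -m creep '[[[0.001,0,0.03],[0,0,0],1],[[0,0,0.04],[0,0,0],1],[[0,0,0.04],[0,0,0],1],[[0,0,0.02],[0,0,0],1],[[0,0,0.01],[0,0,0],1],[[0,0,0],[0,0,0],1],[[0,0,0],[0,0,0],-1],[[0,0,0],[0,0,0],-1]]'
python3 -m creep '[[[0,0,0],[0,0,0],-1],[[0,0,0],[0,0,0],-1],[[0,0,0],[0,0,0],-1],[[0,0,0],[0,0,0],-1],[[0,0,-0.02],[0,0,0],-1],[[0,0,-0.04],[0,0,0],-1],[[0,0,-0.05],[0,0,0],-1],[[0,0,0],[0,0,0],-1]]'
```

```text
time: 24.8
ee_pos: [0.5371, -0.1152, 0.0278]
ee_rot: [0.001, 0.819, 0.574, 0.001]
force: [0.1, -0.9, -0.1]
width: 0.602
gripper_force: 0.0
time: 25.8
ee_pos: [0.5389, -0.1156, 0.1404]
ee_rot: [0.003, 0.819, 0.574, 0.003]
force: [0.8, -0.4, -1.2]
width: 0.366
gripper_force: 59.5
```

```bash
python3 -m creep '[[[0,0,0],[0,0,-7.7],-1],[[0,0,0],[0,0,-7.7],-1],[[0.02,-0.01,0],[0,0,0],-1],[[0.04,-0.015,0],[0,0,0],-1],[[0.05,-0.015,0],[0,0,0],-1],[[0.05,-0.015,0],[0,0,0],-1],[[0.05,-0.015,0],[0,0,0],-1],[[0.05,-0.015,0],[0,0,0],-1]]'
python3 -m creep '[[[0.05,-0.012,0],[0,0,0],-1],[[0.034,-0.007,0],[0,0,0],-1],[[0.02,-0.0025,0],[0,0,0],-1],[[0,0,0.02],[0,0,0],-1],[[0,0,0.02],[0,0,0],-1],[[0,0,0],[0,0,0],-1],[[0,0,0],[0,0,0],-1],[[0,0,0],[0,0,0],-1]]'
python3 - <<'E'
from h import *
d=snap("scene");print(manip.state()["ee_pos"],manip.state()["ee_rot"])
ortho(d,.345,.52,.18,.43,.006,.034,"r")
cv2.imwrite("pics/s7.png",cv2.resize(d["pixels"][190:330,310:430],None,fx=4,fy=4))
E
```

```text
time: 26.8
ee_pos: [0.4712, 0.1521, 0.1357]
ee_rot: [-0.0, 0.735, 0.678, -0.001]
force: [1.1, -0.0, -0.2]
width: 0.37
gripper_force: 59.5
time: 27.8
ee_pos: [0.46, 0.2563, 0.0975]
ee_rot: [0.0, 0.735, 0.678, 0.001]
force: [0.9, 0.6, -0.9]
width: 0.364
gripper_force: 59.5
[0.45993503 0.25632939 0.09750135] [1.88695708e-04 7.35060038e-01 6.78001701e-01 6.31840318e-04]
2833 [array([430.5, 297.1]), array([236.3, 152.1]), np.float64(85.5)] 0.034
```

View pics/s7.png

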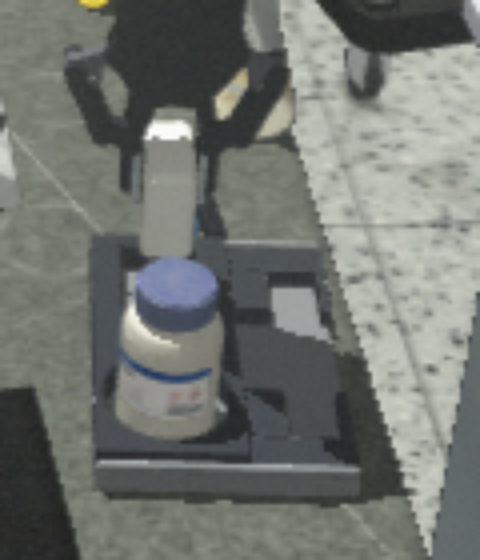

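The white bottle (170,350) is seated, and the timer hangs upright over its pocket (140,270).

```bash
python3 -m creep '[[[0,0.001,0.02],[0,0,0],-1],[[0,0,0.02],[0,0,0],-1],[[0,0,0.01],[0,0,0],-1],[[0,0,0.006],[0,0,0],-1],[[0,0,0.003],[0,0,0],-1],[[0,0,0.002],[0,0,0],-1],[[0,0,0],[0,0,0],-1],[[0,0,0],[0,0,0],-1]]'
```

```text
time: 28.85
ee_pos: [0.4606, 0.2563, 0.036]
ee_rot: [0.0, 0.735, 0.678, 0.0]
force: [-0.0, 0.2, -0.5]
width: 0.367
gripper_force: 59.5
```

```bash
python3 -m creep '[[[0,0,0.0015],[0,0,0],-1],[[0,0,0],[0,0,0],-1],[[0,0,0],[0,0,0],-1],[[0,0,0],[0,0,0],-0.1],[[0,0,0],[0,0,0],0.2],[[0,0,0],[0,0,0],0.4],[[0,0,-0.01],[0,0,0],0.5],[[0,0,-0.03],[0,0,0],0.8]]'
python3 -m creep '[[[0,0,-0.05],[0,0,0],1],[[0,0,-0.05],[0,0,0],1],[[-0.02,-0.005,0],[0,0,0],1],[[-0.035,-0.01,0],[0,0,0],1],[[-0.035,-0.01,0],[0,0,0],1],[[-0.02,-0.01,0],[0,0,0],1],[[-0.015,-0.009,0],[0,0,0],1],[[0,0,0],[0,0,0],1]]'
python3 - <<'E'
from h import *
d=snap("wrist");print(manip.state()["ee_pos"],manip.state()["ee_rot"])
ortho(d,.40,.437,.03,.196,.012,.02,"r")
ortho(d,.40,.437,.03,.09,.012,.02,"r")
s=snap("scene");ortho(s,.41,.51,.20,.31,.06,.09,"r")
cv2.imwrite("pics/w3.png",d["pixels"])
E
```

```text
time: 29.85
ee_pos: [0.4594, 0.2556, 0.0739]
ee_rot: [-0.0, 0.735, 0.678, -0.002]
force: [0.6, 1.3, 0.5]
width: 0.896
gripper_force: 0.0
time: 30.85
ee_pos: [0.4058, 0.1342, 0.1742]
ee_rot: [-0.0, 0.735, 0.678, -0.0]
force: [0.1, 1.5, 0.5]
width: 0.998
gripper_force: 0.0
[0.40651009 0.1352062  0.17435213] [3.34423302e-05 7.35032340e-01 6.78032009e-01 2.30961520e-04]
1448 [array([416.7, 119.4]), array([ 13.6, 133.7]), np.float64(4.5)] 0.017
359 [array([420.7,  71.5]), array([13.4, 37.5]), np.float64(5.7)] 0.017
184 [array([459.9, 254.9]), array([59.9, 32.9]), np.float64(85.1)] 0.076
```

View pics/w3.png

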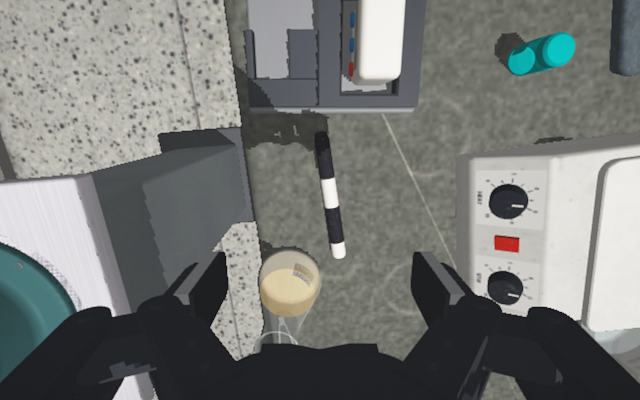

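Timer seated in its pocket (380,50). The marker runs from (322,135) to (338,255), clear of the flask (290,285).

```bash
python3 -m creep '[[[-0.007,0.006,0.02],[0,0,0],0.4],[[-0.007,0.006,0.03],[0,0,0],0.4],[[0,0,0.03],[0,0,-9],0.4],[[0,0,0.03],[0,0,0],0.4],[[0,0,0],[0,0,0],0.4],[[0,0,0],[0,0,0],0.4],[[0,0,0],[0,0,0],0.4],[[0,0,0],[0,0,0],0.4]]'
python3 - <<'E'
from h import *
d=snap("wrist");print(manip.state()["ee_pos"],manip.state()["ee_rot"])
ortho(d,.40,.437,.07,.196,.012,.02,"r")
E
```

```text
time: 31.95
ee_pos: [0.418, 0.1205, 0.0652]
ee_rot: [0.001, 0.679, 0.734, 0.001]
force: [-0.8, -0.7, -0.1]
width: 0.7
gripper_force: 0.0
[0.41785461 0.12043135 0.06503123] [4.13125804e-04 6.79461522e-01 7.33710702e-01 6.89997625e-04]
2987 [array([416.6, 127.9]), array([ 13.5, 116.3]), np.float64(3.9)] 0.017
```

```bash
python3 -m creep '[[[0,-0.001,0.02],[0,0,0],0.4],[[0,0,0.025],[0,0,0],0.4],[[0,0,0.01],[0,0,0],0.4],[[0,0,0.004],[0,0,0],0.4],[[0,0,0],[0,0,0],0.4],[[0,0,0],[0,0,0],-1],[[0,0,0],[0,0,0],-1],[[0,0,0],[0,0,0],-1]]'
python3 -m creep '[[[0,0,0],[0,0,0],-1],[[0,0,0],[0,0,0],-1],[[0,0,0],[0,0,0],-1],[[0,0,-0.01],[0,0,0],-1],[[0,0,-0.03],[0,0,0],-1],[[0,0,-0.04],[0,0,0],-1],[[0,0,0],[0,0,0],-1],[[0,0,0],[0,0,0],-1]]'
```

```text
time: 33.0
ee_pos: [0.4166, 0.1202, 0.0059]
ee_rot: [0.0, 0.679, 0.734, 0.0]
force: [-1.1, -0.2, 5.1]
width: 0.153
gripper_force: 59.0
time: 34.0
ee_pos: [0.4162, 0.12, 0.0854]
ee_rot: [0.0, 0.68, 0.734, 0.0]
force: [-0.4, -0.8, -0.7]
width: 0.155
gripper_force: 58.7
```

```bash
python3 -m creep '[[[0,0,0],[0,0,9],-1],[[0.015,-0.01,0],[0,0,0],-1],[[0.03,-0.015,0],[0,0,0],-1],[[0.04,-0.015,0],[0,0,0],-1],[[0.04,-0.008,0],[0,0,0],-1],[[0.035,-0.005,0],[0,0,0],-1],[[0.02,0,0],[0,0,0],-1],[[0.009,0,0],[0,0,0],-1]]'
python3 -m creep '[[[0,0,0.01],[0,0,0],-1],[[0,0,0.015],[0,0,0],-1],[[0,0,0.01],[0,0,0],-1],[[0,0,0],[0,0,0],-1],[[0,0,0],[0,0,0],-1],[[0,0,0],[0,0,0],-1],[[0,0,0],[0,0,0],-1],[[0,0,0],[0,0,0],-1]]'
python3 - <<'E'
from h import *
d=snap("scene");print(manip.state()["ee_pos"],manip.state()["ee_rot"])
cv2.imwrite("pics/s8.png",cv2.resize(d["pixels"][200:330,320:420],None,fx=4.5,fy=4.5))
E
```

```text
time: 35.0
ee_pos: [0.3785, 0.3129, 0.0845]
ee_rot: [0.0, 0.735, 0.678, -0.001]
force: [0.8, -0.2, 0.2]
width: 0.151
gripper_force: 58.6
time: 36.0
ee_pos: [0.3788, 0.3129, 0.0505]
ee_rot: [0.0, 0.735, 0.678, 0.0]
force: [-0.0, -0.8, 0.1]
width: 0.154
gripper_force: 58.6
[0.37875639 0.31284813 0.05045308] [2.83721395e-05 7.34921911e-01 6.78151719e-01 1.74989172e-04]
```

View pics/s8.png

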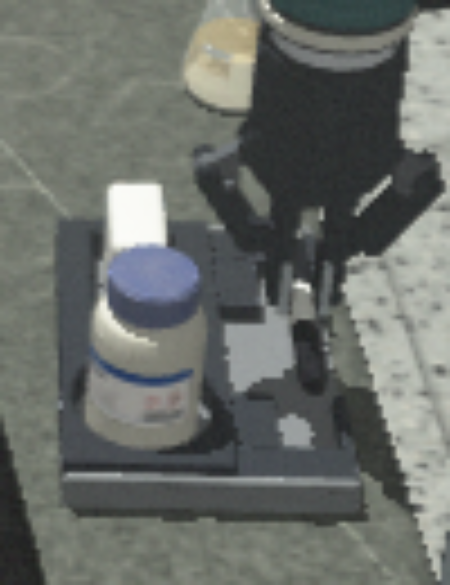

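The marker (310,340) hangs level above the slot; the timer and bottle are seated. Lowering it now.

```bash
python3 -m creep '[[[0,0,0.01],[0,0,0],-1],[[0,0,0.01],[0,0,0],-1],[[0,0,0.008],[0,0,0],-1],[[0,0,0.005],[0,0,0],-1],[[0,0,0.003],[0,0,0],-1],[[0,0,0],[0,0,0],-1],[[0,0,0],[0,0,0],-1],[[0,0,0],[0,0,0],-1]]'
```

```text
time: 37.05
ee_pos: [0.3788, 0.3128, 0.0144]
ee_rot: [0.0, 0.735, 0.678, 0.0]
force: [1.1, -0.5, -0.0]
width: 0.153
gripper_force: 58.6
```

```bash
python3 -m creep '[[[0,0,0.001],[0,0,0],-1],[[0,0,0],[0,0,0],-1],[[0,0,0],[0,0,0],-0.5],[[0,0,0],[0,0,0],-0.4],[[0,0,0],[0,0,0],-0.4],[[0,0,-0.02],[0,0,0],-0.4],[[0,0,-0.04],[0,0,0],-0.4],[[0,0,-0.05],[0,0,0],0]]'
python3 -m creep '[[[0,0,-0.05],[0,0,0],0],[[-0.03,0.02,-0.04],[0,0,0],0],[[-0.05,0.03,0],[0,0,0],0],[[-0.05,0.03,0],[0,0,0],0],[[-0.04,0.02,0],[0,0,0],0],[[0,0,0],[0,0,0],0],[[0,0,0],[0,0,0],0],[[0,0,0],[0,0,0],0]]'
python3 - <<'E'
from h import *
d=snap("scene");print(manip.state()["ee_pos"])
a=cv2.resize(d["pixels"][120:330,220:420],None,fx=2.8,fy=2.8)
cv2.imwrite("pics/s9.png",a)
ortho(d,.35,.405,.22,.40,.021,.03,"r")
ortho(d,.366,.394,.24,.38,.012,.04,"r")
w=snap("wrist");ortho(w,.364,.396,.24,.39,.014,.04,"r");cv2.imwrite("pics/w4.png",w["pixels"])
E
```

```text
time: 38.05
ee_pos: [0.378, 0.3122, 0.1236]
ee_rot: [-0.0, 0.735, 0.678, -0.001]
force: [1.3, 0.8, 0.0]
width: 0.491
gripper_force: 0.0
time: 39.05
ee_pos: [0.4641, 0.1367, 0.2131]
ee_rot: [-0.0, 0.734, 0.679, -0.0]
force: [-0.2, -0.0, -0.0]
width: 0.506
gripper_force: 0.0
[0.46419877 0.13666687 0.2131985 ]
194 [array([378.6, 310.5]), array([178.2,  52. ]), np.float64(89.8)] 0.026
264 [array([379.9, 309.7]), array([ 26.4, 139.4]), np.float64(0.3)] 0.026
1503 [array([382.6, 279. ]), array([77.4, 28. ]), np.float64(89.0)] 0.026
```

View pics/s9.png

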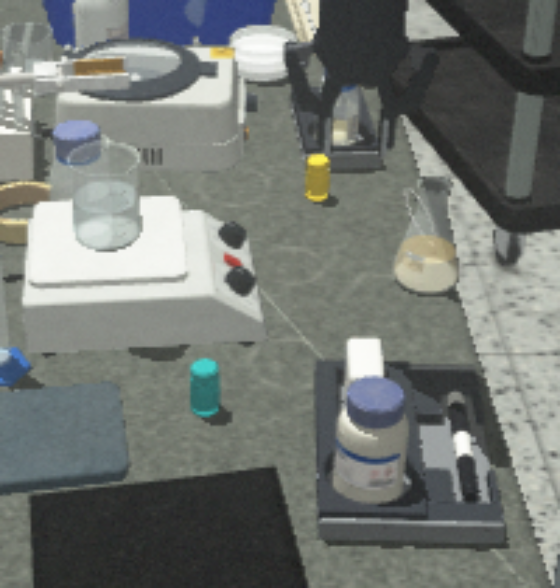

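The marker lies in its slot (462,445) with its top at about 24 mm, so it is fully down. The flask, the large bottle and both kits are in order.

```bash
python3 -c "
from rig import manip
print(manip.finish_job())"
```

```text
the job is handed in; nothing more can be done
None
```

I packed both kits and handed the job in at about 39 s of robot time: camera checks showed all five items seated in their recesses, with nothing knocked over and no sign of the flask, beaker or large bottle moving (the beaker was not re-checked at the end).

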